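Find the channel bracket that nests in the weld fixture and clamp it

TASK

Only one of the three red-primed channel brackets nests in the aluminium insert now mounted in the blue weld fixture: try them in turn, sliding each along the bench, open side first, without lifting it or tipping it over, until you find the one that goes fully home against the back of the nest. Leave that one home and the other two standing on the bench well clear of the fixture, then swing the yellow-handled clamp arm over and down until it is fully shut behind the nested bracket. Do not disturb the spray can, hammer and brush.

Things in the scene. Friction and masses are not known exactly. Their poses are not given: they have to be found in the camera images.
- bracket_s: The narrowest of three look-alike red-primed steel channel brackets standing on end: U-shaped from above, 58 mm wide outside (y), 50 long (x), 45 tall, all walls 8 mm, inside width 42, flange ends rounded, about 0.4 kg. Origin: at bench level, middle of the outer face of the web (closed side of the U); +x points from the web to the open side, z up; the flanges span x 8 to 50 mm.
- bracket_m: The middle one of three look-alike red-primed steel channel brackets standing on end: U-shaped from above, 65 mm wide outside (y), 50 long (x), 45 tall, all walls 8 mm, inside width 49, flange ends rounded, about 0.4 kg. Origin: at bench level, middle of the outer face of the web (closed side of the U); +x points from the web to the open side, z up; the flanges span x 8 to 50 mm.
- bracket_l: The widest of three look-alike red-primed steel channel brackets standing on end: U-shaped from above, 72 mm wide outside (y), 50 long (x), 45 tall, all walls 8 mm, inside width 56, flange ends rounded, about 0.4 kg. Origin: at bench level, middle of the outer face of the web (closed side of the U); +x points from the web to the open side, z up; the flanges span x 8 to 50 mm.
- fixture: Fixed blue block, 46 mm deep (x 8 to 54 mm), 130 wide, 40 tall, its axes parallel to the world's, carrying the clamp. Origin: at bench level, middle of the stop face at the back of the nest, which opens to -x, towards the robot. An aluminium insert stands in front of the block, directly on the bench, 100 mm wide overall and 30 tall; one of three sizes, it changes from job to job and is not reported.
- nest_mouth (a point): Middle of the insert's mouth at bench level, 28 mm in front (-x) of the stop face. Two side cheeks reach from the stop face to here; between them a central tongue reaches 16 mm out; all have rounded leads. The right bracket's flanges slide between cheeks and tongue with 2 mm play on each side until their ends meet the stop face.
- nest_home (a point): Where a bracket's origin lies when fully home: 50 mm in front (-x) of the fixture's origin, at bench level, axes parallel to the fixture's; 26 mm then stay free between web and tongue. A bracket too wide stops at the cheeks, 20 to 28 mm short of home; one too narrow stops at the tongue, 11 to 16 mm short. The two other inserts stand fixed as spares about 0.27 m to left and right.
- clamp (a joint): Angle of the clamp arm, rad: 0 fully shut (level, pointing to -x over the bracket, its nose hanging to 32 mm above the bench just outside the web, 3 mm clear), 1.57 upright, 2.0 its open stop. It starts leaning back from the robot (1.7 to 1.95). Hinge along y, 35 mm behind (+x) the fixture's origin, 60 mm up; stiff (0.15 N m), stays where left. It cannot shut on a bracket that is not home.
- clamp_handle (a point): Centre of the yellow grip of the clamp arm, 115 mm from the hinge along the arm: 36 mm long (along the arm), 20 mm wide, 12 mm thick. The steel arm between hinge and grip is 18 mm wide, 10 mm thick, at the y of the fixture's middle.
- spray_can: Green spray can, 60 mm diameter, 170 mm tall, standing; origin at the centre of its base. Leave alone.
- hammer: Hammer lying on the bench; leave alone. Origin under its middle, handle towards its -x.
- brush: Brush lying on the bench; leave alone. Origin under its middle, handle towards its -x.
Things that resemble listed ones, but are neither listed nor needed, are in the scene too. Of the things shaped like the fixture, the blue one is meant. Leave any orange look-alike of the bracket_l alone.

How it is judged:
By the outcome, as a careful person would: the job done as asked, in the order asked, and still so for the second after the job is handed in, with the robot touching nothing.
It also fails if it takes over 67 s, if anything falls off the work surface, if the arm or the gripper's body presses on something with over 40 N, if the wrist force passes 120 N, or if a joint passes its speed limit or range.

ROBOT

A 6-joint arm with a two-finger parallel gripper is mounted at the origin on the work surface. World frame = base frame: x ahead of the robot, y to its left, z up, the work surface at z = 0. Lengths are in m, angles in degrees, forces in N, time in s.
With the tool pointing down it reaches from about 0.35 to 0.975 m from the base axis. Payload 7.1 kg.
Tool frame: the origin (TCP) lies at the very end of the fingers, on their centre line; the grasp point (between the pads) lies 19 mm behind it; z points along the fingers, y is the line along which they close (so a half turn about z gives the same grasp; the last joint's range is limited). The gripper opens to 88 mm and grips with 3 to 60 N. Pads are 20 mm wide; open, the fingers measure 115 mm over their backs; the gripper's body (75 mm by 178 mm) begins 61 mm behind the grasp point.
Start: joints at [67.838, 24.242, 93.386, -0, 62.372, -1.089], TCP at [0.225, 0.583, 0.223] pointing down, gripper open.
Joint ranges: [-172.04, 172.04], [-51.8, 120.97], [4.93, 147.93], [-75.15, 255.16], [6.16, 154.13], [-145.62, 145.62]. Speed limits (degrees/s): [136.94, 136.94, 172.46, 180, 180, 180].

INTERFACE

Orientations are given as a 3x3 rotation matrix whose columns are the frame's x, y, z axes.
In Python, from rig import arm gives the robot as it stands.
- The arm moves only by the tool jog_arm, never from a script. Its argument "deltas" is a list of rows, each a list of 7 numbers: the shift along the tool's x, y, z in mm, then the turn, a rotation vector about the tool's x, y, z in degrees, then the finger opening in mm, from 0 to 87.8. In form: [[tx, ty, tz, wx, wy, wz, gripper], ...]. A call has 1 to 5 rows; each row is the pose to reach, as a shift and turn from the pose commanded when the call began, along the tool's axes at that moment; what a row does not reach only later rows make up. A row lasts 1/10 s, in which the tool goes at most 50 mm and 8.59 degrees, less where a joint would pass 70% of its speed; a pose out of reach is approached as far as the arm can. A call with a gripper value outside its range is refused whole. The fingers move at their own pace and stop on an object; the grip force is fixed at half the most. Time passes only in rows, so rows that repeat a pose let the fingers close. It gives the time, the measured TCP pose, the force, the opening and the grip force at its end, in the units of the state.
- arm.observe(): the state, without advancing time (a new reading comes with each control period).
- arm.get_image(name): name is "side" or "top" or "wrist"; returns the picture (384x512x3 uint8, red, green, blue); there is no depth.
- arm.camera_model(name): a dict with "vfov" (degrees; the focal length in pixels is half the picture's height over the tangent of half this angle, whatever the lens; pixels are square), "cx", "cy" (the principal point, pixels), "dist_coeffs" ([k1, k2, p1, p2, k3] as OpenCV has them; the pictures are not rectified), "view" (4x4, takes a point from world to camera coordinates). Camera axes: x right, y down, z forward; pixel columns grow to the right and rows downward; lengths in m; the calibration is good to about 2 mm. A picture is of the moment at which its call begins: read the wrist's pose just before it. camera_model takes no time and is no camera call; for the wrist camera it gives the pose at the moment of the call.
- arm.finish_job(): hands the job in; it is judged then, once.
Trained networks look in the newest picture that a camera, given by its name, has taken for a name from the list of things; names that differ only in an ending like _2 or _b are one class to them, and where a whole thing is asked for, a point or a joint stands for the part that bears it (a point fixed in the world has none). Each returns a list of dicts, best first, with "score" (0 to 1); they miss things now and then, are a little off and sometimes report something else, mostly with a low value. They report only what shows in the picture. A call takes as long as a camera call. They do not tell look-alikes from the thing itself.
- arm.masks_of(name, camera): "region" (384x512 bool, what is visible of it) and "box" ([left, top, width, height] in pixels, round what is visible of it).
The state is a dict: "clock": time; "joints": joint angles; "joint_velocities": joint speeds; "effort": joint torques, N m; "ee_pos": TCP position; "ee_rot": TCP orientation; "wrist_force": force on the tool from outside, world axes, zero at the start; "moment": the same for the moment, N m; "width": opening from 0.0 (shut) to 1.0 (fully open); "grasp_force": force on a finger pad.
Only numpy, scipy, OpenCV 4.12 (cv2) and the standard library are available. Lean on these libraries where they do the work, as an engineer would, in place of code of your own. Each camera call takes 0.05 s, during which the arm holds its last target. There are 200 camera calls.

## Working session

There is one attempt and no reset: what is moved stays moved. The work goes in short steps, Python scripts to look and compute and a tool call to move; the robot and the scene stay as the last step left them, time stands still between calls to the robot, and variables do not carry over. Pictures are saved under pics/ and viewed, at most 10 in all, crops included, and the job is handed in when it is done.

Besides the shell and the picture viewer there is one more tool, called after "Call:" as name(argument=value, ...) on one line, values as JSON. jog_arm: Moves the arm, as the interface text tells. Its arguments: {"type":"object","properties":{"deltas":{"type":"array"}},"required":["deltas"]}

```bash
ls; mkdir -p pics; python3 - <<'E'
from rig import arm
import cv2,numpy as np
ims=[]
for n in("top","side"):
    im=arm.get_image(n);ims.append(im)
    cv2.imwrite(f"pics/{n}0.png",im[:,:,::-1]);m=arm.camera_model(n);print(n,m['vfov'],m['cx'],m['cy'],m['dist_coeffs'],np.round(m['view'],3).tolist())
print(arm.observe())
E
```

```text
pics
top 46.55433921053944 260.99017586935946 186.78257025536385 [0.02308012 0.         0.         0.         0.        ] [[0.016, -1.0, 0.015, -0.013], [-0.981, -0.018, -0.193, 0.545], [0.193, -0.011, -0.981, 1.353], [0.0, 0.0, 0.0, 1.0]]
side 54.55282850027333 254.8146824499056 194.32932644029762 [-0.05805125  0.          0.          0.          0.        ] [[1.0, -0.012, 0.006, -0.543], [-0.005, -0.751, -0.66, 0.068], [0.012, 0.66, -0.751, 1.086], [0.0, 0.0, 0.0, 1.0]]
{'clock': 0.1, 'joints': array([ 6.78375756e+01,  2.42785990e+01,  9.34265289e+01,  1.08994520e-03,
        6.23721515e+01, -1.08860974e+00]), 'joint_velocities': array([-0.03153916, -0.19174137, -0.01948594,  0.15060741, -0.05998606,
       -0.03041814]), 'effort': array([-1.86876114e-04, -5.45611525e+01, -2.74324322e+01,  6.46048458e-02,
        1.87821809e-02, -3.03946479e-05]), 'ee_pos': array([0.22451525, 0.58275014, 0.22199887]), 'ee_rot': array([[-9.33114776e-01,  3.59578280e-01, -5.24413318e-04],
       [ 3.59578660e-01,  9.33113950e-01, -1.24277039e-03],
       [ 4.24641447e-05, -1.34821525e-03, -9.99999090e-01]]), 'wrist_force': array([-0.36199628,  0.53808876, -0.33334685]), 'moment': array([ 0.03044616,  0.05170959, -0.02588233]), 'grasp_force': 0.0, 'width': 1.0013070433796032}
```

View pics/top0.png

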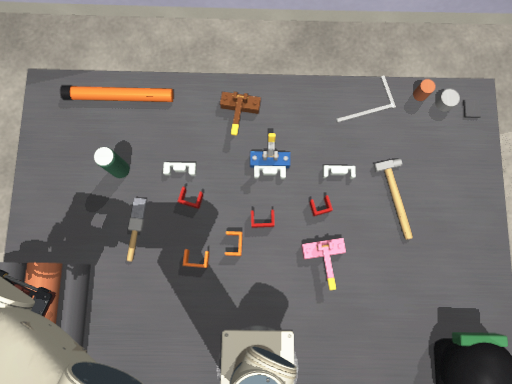

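View pics/side0.png

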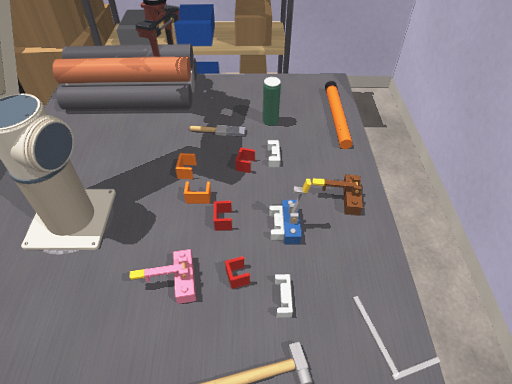

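The top view shows the blue fixture at (270,158) with its insert at (270,172). The red brackets are at (191,197), (262,217) and (320,205), all opening roughly towards +x. The orange look-alikes are at (195,258) and (233,242). Next I'll get coarse positions from colour.

```bash
cat > h.py <<'E'
from rig import arm
import cv2,numpy as np
def K(m):
    f=192/np.tan(np.radians(m['vfov']/2)); return np.array([[f,0,m['cx']],[0,f,m['cy']],[0,0,1.]])
def plane(px,m,z):
    px=np.asarray(px,float).reshape(-1,1,2)
    u=cv2.undistortPoints(px,K(m),np.array(m['dist_coeffs']))[:,0]
    V=np.array(m['view']);R,t=V[:3,:3],V[:3,3];o=-R.T@t
    d=np.c_[u,np.ones(len(u))]@R
    return o+d*((z-o[2])/d[:,2])[:,None]
def proj(P,m):
    V=np.array(m['view'])
    return cv2.projectPoints(np.asarray(P,float).reshape(-1,3),cv2.Rodrigues(V[:3,:3])[0],V[:3,3],K(m),np.array(m['dist_coeffs']))[0][:,0]
def snap(n,f=None):
    m=arm.camera_model(n);im=arm.get_image(n)
    if f: cv2.imwrite('pics/'+f,im[:,:,::-1])
    return im,m
def red(im):
    h=cv2.cvtColor(im,cv2.COLOR_RGB2HSV);return (((h[...,0]<6)|(h[...,0]>172))&(h[...,1]>150)&(h[...,2]>60)).astype(np.uint8)
def blue(im):
    h=cv2.cvtColor(im,cv2.COLOR_RGB2HSV);return ((h[...,0]>100)&(h[...,0]<125)&(h[...,1]>130)&(h[...,2]>60)).astype(np.uint8)
def blobs(mask,a=40):
    n,l,s,c=cv2.connectedComponentsWithStats(mask);return [(c[i],s[i],l==i) for i in range(1,n) if s[i,4]>a]
E
python3 - <<'E'
from h import *
im,m=snap('top')
for nm,mk in(('red',red(im)),('blue',blue(im))):
  for c,s,_ in blobs(mk): print(nm,c.round(1),s,plane(c,m,.035).round(3))
m=arm.camera_model('wrist');print(m['vfov'],m['dist_coeffs'],np.round(m['view'],3).tolist())
V=np.array(m['view']);s=arm.observe();o=-V[:3,:3].T@V[:3,3]
print('cam in tool',np.array(s['ee_rot']).T@(o-s['ee_pos']), (np.array(s['ee_rot']).T@V[:3,:3].T).round(3))
E
```

```text
red [189.3 198.9] [178 187  25  21 187] [[0.505 0.223 0.035]]
red [321.1 206.7] [310 195  22  21 174] [[ 0.488 -0.195  0.035]]
red [262.4 220.7] [251 210  23  17 160] [[ 0.44  -0.01   0.035]]
blue [269.8 159.4] [250 151  40  17 379] [[ 0.639 -0.03   0.035]]
63.13883424460861 [0.02516356 0.         0.         0.         0.        ] [[0.359, 0.933, -0.0, -0.624], [0.89, -0.343, 0.3, -0.035], [0.28, -0.108, -0.954, 0.392], [0.0, 0.0, 0.0, 1.0]]
cam in tool [ 0.0841969  -0.00031082 -0.1616878 ] [[ 0.    -0.954 -0.3  ]
 [ 1.     0.     0.001]
 [-0.001 -0.3    0.954]]
```

Call:
jog_arm(deltas=[[-29, -38, -5, 0, 0, -4.2, 87.8], [-58, -76, -10, 0, 0, -8.4, 87.8], [-87, -114, -15, 0, 0, -12.6, 87.8], [-117, -152, -20, 0, 0, -16.8, 87.8], [-146, -190, -25, 0, 0, -21.1, 87.8]])

```text
clock: 0.65
ee_pos: [0.2927, 0.3515, 0.2477]
ee_rot: [[-1.0, -0.004, -0.0], [-0.004, 1.0, -0.0], [0.0, -0.0, -1.0]]
wrist_force: [1.3, -0.1, 0.1]
width: 1.002
grasp_force: 0.0
```

Call:
jog_arm(deltas=[[-14, -46, 0, 0, 0, 0, 87.8], [-28, -92, 0, 0, 0, 0, 87.8], [-42, -138, 0, 0, 0, 0, 87.8], [-56, -184, 0, 0, 0, 0, 87.8], [-70, -230, 0, 0, 0, 0, 87.8]])

```text
clock: 1.15
ee_pos: [0.3628, 0.1216, 0.2479]
ee_rot: [[-1.0, -0.001, 0.001], [-0.001, 1.0, 0.0], [-0.001, 0.0, -1.0]]
wrist_force: [0.1, -0.0, -0.2]
width: 0.999
grasp_force: 0.0
```

Call:
jog_arm(deltas=[[-14, -44, 0, 0, 0, 0, 87.8], [-28, -84, 0, 0, 0, 0, 87.8], [-38, -120, 0, 0, 0, 0, 87.8], [-38, -120, 0, 0, 0, 0, 87.8]])

```text
clock: 1.55
ee_pos: [0.4017, 0.0002, 0.2478]
ee_rot: [[-1.0, 0.004, 0.001], [0.004, 1.0, -0.001], [-0.001, -0.001, -1.0]]
wrist_force: [0.5, -0.0, -0.3]
width: 1.001
grasp_force: 0.0
```

```bash
python3 - <<'E'
from h import *
im,m=snap('wrist','w1.png')
s=arm.observe();print(s['ee_pos'],s['clock'],s['wrist_force'])
for nm,mk in(('red',red(im)),('blue',blue(im))):
  for c,st,_ in blobs(mk): print(nm,c.round(1),st,plane(c,m,.035).round(3))
np.savez('w1.npz',im=im,m=m,allow_pickle=True)
E
```

```text
[0.40100043 0.00178472 0.24758432] 1.6 [-1.00232261  1.28570755 -0.41044582]
red [242.1 189.5] [ 214  174   58   48 1174] [[ 0.435 -0.009  0.035]]
red [103.5 227.8] [  71  204   66   54 1765] [[ 0.487 -0.189  0.035]]
red [416.3 238.8] [ 380  215   73   55 1981] [[0.504 0.219 0.035]]
```

View pics/w1.png

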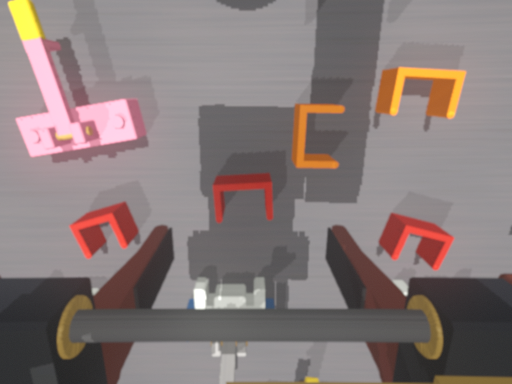

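The picture is rotated: robot side up, -y left. The brackets are at (104,228), (242,190) and (416,239), and the insert at (230,300) is half hidden by the gripper. I'll move forward to see it properly.

Call:
jog_arm(deltas=[[-45, -8, 0, 0, 0, 0, 87.8], [-90, -16, 0, 0, 0, 0, 87.8], [-130, -25, 0, 0, 0, 0, 87.8], [-130, -25, 0, 0, 0, 0, 87.8]])

```text
clock: 2.0
ee_pos: [0.5348, -0.0209, 0.2475]
ee_rot: [[-1.0, -0.001, 0.002], [-0.001, 1.0, 0.0], [-0.002, -0.0, -1.0]]
wrist_force: [0.7, 0.6, -0.6]
width: 0.997
grasp_force: 0.0
```

```bash
cat > fit.py <<'E'
from h import *
from scipy.optimize import minimize
def render(x,y,a,w,m,h=.045,S=4):
    c,s=np.cos(a),np.sin(a);img=np.zeros((384*S,512*S),np.uint8)
    for x0,x1,y0,y1 in((0,.008,-w/2,w/2),(0,.05,-w/2,-w/2+.008),(0,.05,w/2-.008,w/2)):
        P=np.array([[x+c*i-s*j,y+s*i+c*j,k] for i in(x0,x1) for j in(y0,y1) for k in(0,h)])
        cv2.fillConvexPoly(img,cv2.convexHull(np.round((proj(P,m)+.5)*S-.5).astype(np.int32)),1)
    return img
def fitb(mask,m,w,g):
    M=cv2.resize(mask.astype(np.uint8),None,fx=4,fy=4,interpolation=cv2.INTER_NEAREST)
    def f(p):
        r=render(p[0],p[1],p[2],w,m);return 1-(r&M).sum()/(r|M).sum()
    best=None
    for a0 in g[2]:
        q=minimize(f,[g[0],g[1],a0],method='Nelder-Mead',options=dict(initial_simplex=np.array([[g[0],g[1],a0]]*4)+np.vstack([np.zeros(3),np.diag([.008,.008,.15])]),xatol=1e-4,fatol=1e-4,maxiter=120))
        if best is None or q.fun<best.fun: best=q
    return best
E
python3 - <<'E'
from fit import *
im2,m2=snap('wrist'); print(arm.observe()['ee_pos'])
d=np.load('w1.npz',allow_pickle=True);im1,m1=d['im'],d['m'].item()
for im,m in((im1,m1),(im2,m2)):
  for c,st,mk in blobs(red(im),200):
    g=plane(c,m,.035)[0]; print(g.round(3),st[4])
    for w in(.058,.065,.072):
      q=fitb(mk,m,w,(g[0]-.025,g[1],(-.5,-.15,.15,.5)));print('  ',w,q.x[:2].round(4),np.degrees(q.x[2]).round(1),round(q.fun,3))
cv2.imwrite('pics/w2.png',cv2.resize(im2[40:240,130:400],None,fx=2.5,fy=2.5,interpolation=cv2.INTER_CUBIC)[:,:,::-1])
np.savez('w2.npz',im=im2,m=m2)
E
```

```text
[ 0.53185202 -0.0204408   0.2469649 ]
[ 0.435 -0.009  0.035] 1174
   0.058 [ 0.4247 -0.014 ] -0.6 0.453
   0.065 [ 0.4237 -0.0076] 0.6 0.338
   0.072 [ 0.4246 -0.0084] 2.7 0.192
[ 0.487 -0.189  0.035] 1765
   0.058 [ 0.4709 -0.1999] 16.8 0.187
   0.065 [ 0.4725 -0.2013] 17.6 0.249
   0.072 [ 0.4737 -0.2055] 19.9 0.34
[0.504 0.219 0.035] 1981
   0.058 [0.4893 0.2299] -14.1 0.183
   0.065 [0.4888 0.2275] -13.7 0.166
   0.072 [0.4902 0.2315] -17.0 0.218
[ 0.441 -0.005  0.035] 1117
   0.058 [ 0.4236 -0.0032] 5.2 0.506
   0.065 [ 0.4244 -0.0091] 4.5 0.402
   0.072 [ 0.4242 -0.0092] 3.6 0.216
[ 0.489 -0.191  0.035] 1836
   0.058 [ 0.4698 -0.199 ] 14.3 0.19
   0.065 [ 0.4707 -0.1999] 14.6 0.287
   0.072 [ 0.4724 -0.204 ] 16.5 0.411
[0.508 0.219 0.035] 2283
   0.058 [0.4878 0.2288] -12.9 0.221
   0.065 [0.488  0.2287] -12.7 0.175
   0.072 [0.4883 0.2287] -13.2 0.251
```

View pics/w2.png

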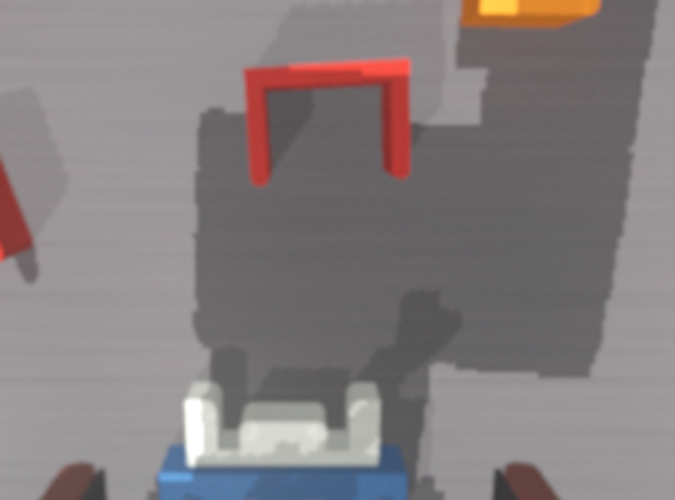

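This view settles the sizes. L is in the middle at (0.4245, -0.009), S on the -y side and M on the +y side. The insert (crop x 185–381 = 100 mm) has a tongue 86 px wide, about 44 mm, which matches M (45 mm). So I'll try M first and locate the fixture while moving to it.

Call:
jog_arm(deltas=[[8, 46, 12, 0, 0, 3, 87.8], [16, 92, 35, 0, 0, 6, 87.8], [24, 136, 58, 0, 0, 9, 87.8], [31, 180, 80, 0, 0, 12, 87.8], [36, 222, 100, 0, 0, 13, 87.8]])

```text
clock: 2.55
ee_pos: [0.4916, 0.2026, 0.147]
ee_rot: [[-0.974, 0.225, -0.001], [0.225, 0.974, -0.0], [0.001, -0.001, -1.0]]
wrist_force: [0.1, 0.3, 0.7]
width: 0.998
grasp_force: 0.0
```

```bash
python3 - <<'E'
from h import *
d=np.load('w2.npz',allow_pickle=True);m=d['m'].item()
f=lambda *c:np.array([[130+(x+.5)/2.5-.5,40+(y+.5)/2.5-.5] for x,y in c])
print('cheek/tongue top',plane(f((185,420),(381,420),(202,382),(364,382),(241,415),(327,415),(284,402)),m,.03).round(4).tolist())
print('blue top',plane(f((160,470),(406,470)),m,.04).round(4).tolist(), plane(f((221,420),(347,420)),m,.03).round(4).tolist())
s=arm.observe();print(s['ee_pos'],s['ee_rot'])
im,mt=snap('top'); 
E
```

```text
cheek/tongue top [[0.5948, -0.0794, 0.03], [0.5947, 0.0222, 0.03], [0.5741, -0.0698, 0.03], [0.574, 0.0128, 0.03], [0.592, -0.0503, 0.03], [0.5919, -0.0058, 0.03], [0.5848, -0.0281, 0.03]]
blue top [[0.6185, -0.0918, 0.04], [0.6183, 0.0348, 0.04]] [[0.5948, -0.0607, 0.03], [0.5947, 0.0046, 0.03]]
[0.49163006 0.20260122 0.14699391] [[-9.74320939e-01  2.25159699e-01 -1.34802874e-03]
 [ 2.25160297e-01  9.74321685e-01 -3.07894883e-04]
 [ 1.24408811e-03 -6.03510983e-04 -9.99999044e-01]]
```

Call:
jog_arm(deltas=[[1, 15, 20, 0, 0, 0, 87.8], [1.4, 24.7, 50, 0, 0, 0, 87.8], [1.4, 24.7, 85, 0, 0, 0, 87.8], [1.4, 24.7, 115, 0, 0, 0, 87.8], [1.4, 24.7, 135, 0, 0, 0, 87.8]])

```text
clock: 3.1
ee_pos: [0.4957, 0.2251, 0.0111]
ee_rot: [[-0.975, 0.223, -0.003], [0.223, 0.975, -0.001], [0.003, -0.002, -1.0]]
wrist_force: [-0.6, 0.5, 1.0]
width: 0.996
grasp_force: 0.0
```

Call:
jog_arm(deltas=[[0, 0, 0, 0, 0, 0, 50], [0, 0, 0, 0, 0, 0, 50], [0, 0, 0, 0, 0, 0, 50], [0, 0, 0, 0, 0, 0, 50], [0, 0, 0, 0, 0, 0, 50]])

```text
clock: 3.6
ee_pos: [0.4993, 0.2254, 0.0141]
ee_rot: [[-0.974, 0.225, 0.002], [0.225, 0.974, 0.001], [-0.001, 0.001, -1.0]]
wrist_force: [-2.9, 3.5, 7.8]
width: 0.744
grasp_force: 29.9
```

Call:
jog_arm(deltas=[[-6, -12, 0, 0, 0, -2, 50], [-14, -38, 0, 0, 0, -5, 50], [-22, -66, 0, 0, 0, -8, 50], [-31, -94, 0, 0, 0, -11, 50], [-39.3, -121.2, 0, 0, 0, -13, 50]])

```text
clock: 4.1
ee_pos: [0.5115, 0.0977, 0.0141]
ee_rot: [[-1.0, -0.002, 0.004], [-0.002, 1.0, 0.001], [-0.004, 0.001, -1.0]]
wrist_force: [-0.7, 4.0, 5.2]
width: 0.74
grasp_force: 29.9
```

Call:
jog_arm(deltas=[[0, -28, 0, 0, 0, 0, 50], [0, -56, 0, 0, 0, 0, 50], [0, -82, 0, 0, 0, 0, 50], [0, -102, 0, 0, 0, 0, 50], [0, -112, 0, 0, 0, 0, 50]])

```text
clock: 4.6
ee_pos: [0.5113, -0.0151, 0.0141]
ee_rot: [[-1.0, 0.002, 0.003], [0.002, 1.0, 0.001], [-0.003, 0.001, -1.0]]
wrist_force: [-0.7, 6.2, 6.5]
width: 0.747
grasp_force: 29.9
```

```bash
python3 - <<'E'
from h import *
im,m=snap('wrist');t,mt=snap('top');s=arm.observe();print(s['ee_pos'],s['ee_rot'].round(3),s['width'],s['wrist_force'])
o=np.vstack([cv2.resize(im,(512,384)),])
c=cv2.resize(t[120:260,170:370],None,fx=2.56,fy=2.56,interpolation=cv2.INTER_CUBIC)
a=np.hstack([cv2.resize(im,(400,300)),cv2.resize(c,(400,280))[:300].copy() if 0 else cv2.resize(t[125:260,180:360],(400,300),interpolation=cv2.INTER_CUBIC)])
cv2.imwrite('pics/w3.png',a[:,:,::-1])
E
```

```text
[ 0.51133245 -0.01574509  0.0141184 ] [[-1.     0.001  0.003]
 [ 0.001  1.    -0.001]
 [-0.003 -0.001 -1.   ]] 0.7413355856137152 [-0.57970228 -5.95992264  7.6725382 ]
```

View pics/w3.png

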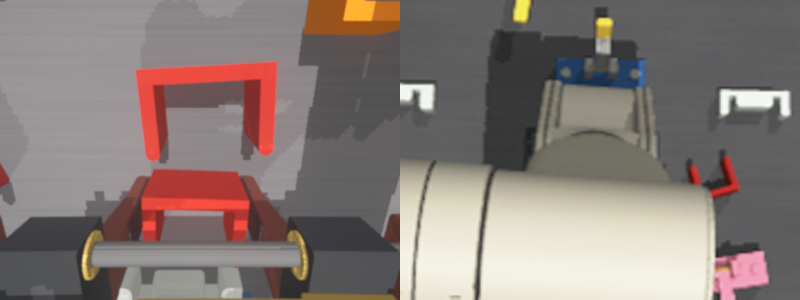

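M is gripped and square in front of the nest, with the tongue just visible at wrist-tile (185,280) and L safely behind. I'll check the lateral alignment on a crop.

```bash
python3 - <<'E'
from h import *
im,m=snap('wrist');s=arm.observe();print(s['ee_pos'])
for c,st,mk in blobs(red(im),200):
  if st[1]>190 and 140<c[0]<340:
    ys=[]
    for u in range(st[0]+12,st[0]+st[2]-14,8):
        v=np.where(mk[:,u])[0][0]; ys.append(plane((u,v-.5),m,.045)[0][:2])
    ys=np.array(ys);p=np.polyfit(ys[:,1],ys[:,0],1);print(st,'web outer x',ys[:,0].mean().round(4),'yaw',np.degrees(-np.arctan(p[0])).round(2))
    r=st[1]+6;u=np.where(mk[r])[0];print('row',r,u.min(),u.max(),plane([(u.min(),r),(u.max(),r)],m,.045).round(4).tolist())
np.savez('w4.npz',im=im,m=m)
cv2.imwrite('pics/w4.png',cv2.resize(im[200:384,100:360],None,fx=3,fy=3,interpolation=cv2.INTER_CUBIC)[:,:,::-1])
E
```

```text
[ 0.51138302 -0.0155122   0.01414975]
[ 180  217  140   91 8420] web outer x 0.4822 yaw -0.63
row 223 195 303 [[0.4839, -0.04, 0.045], [0.484, 0.0089, 0.045]]
```

View pics/w4.png

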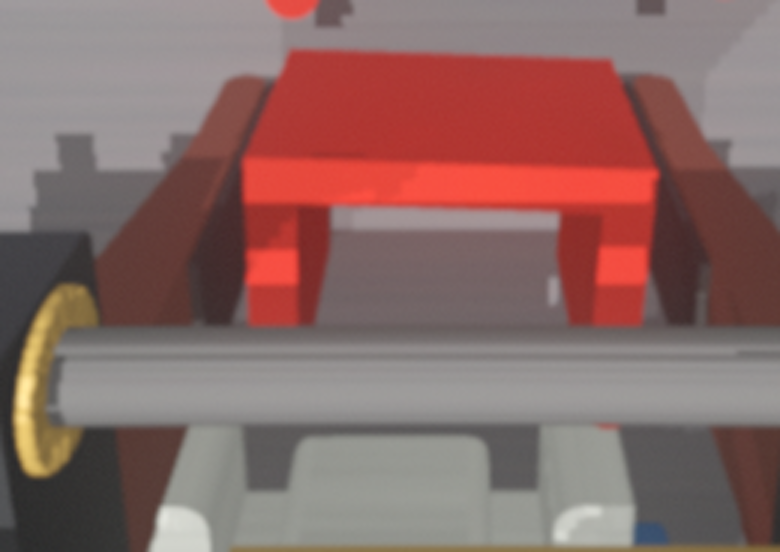

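```bash
python3 - <<'E'
from h import *
d=np.load('w4.npz',allow_pickle=True);m=d['m'].item()
f=lambda *c:np.array([[100+(x+.5)/3-.5,200+(y+.5)/3-.5] for x,y in c])
print('web top outer',plane(f((244,157),(656,172)),m,.045).round(4).tolist())
print('web bot outer',plane(f((291,51),(611,61)),m,.0).round(4).tolist())
print('tongue',plane(f((292,460),(489,460),(390,437)),m,.03).round(4).tolist())
print('cheek outer',plane(f((165,507),(633,507)),m,.03).round(4).tolist())
E
```

```text
web top outer [[0.4986, -0.0473, 0.045], [0.5013, 0.017, 0.045]]
web bot outer [[0.4995, -0.0473, 0.0], [0.5018, 0.0174, 0.0]]
tongue [[0.5724, -0.0459, 0.03], [0.5725, -0.0077, 0.03], [0.567, -0.0268, 0.03]]
cheek outer [[0.5837, -0.0714, 0.03], [0.5839, 0.0208, 0.03]]
```

```bash
python3 - <<'E'
from h import *
d=np.load('w4.npz',allow_pickle=True);m=d['m'].item()
f=lambda *c:np.array([[100+(x+.5)/3-.5,200+(y+.5)/3-.5] for x,y in c])
def xpl(px,x):
    a=plane(px,m,0.);b=plane(px,m,.03);return a+(b-a)*((x-a[:,0])/(b[:,0]-a[:,0]))[:,None]
print('tongue z0',plane(f((300,437),(480,437)),m,0.).round(4).tolist())
print('tongue',xpl(f((290,475),(490,475)),.590).round(4).tolist())
print('cheek top',plane(f((180,507),(580,507)),m,.03).round(4).tolist())
print('cheek',xpl(f((171,475),(628,475),(245,475),(543,475)),.578).round(4).tolist())
E
```

```text
tongue z0 [[0.5959, -0.05, 0.0], [0.596, -0.0083, 0.0]]
tongue [[0.59, -0.0494, 0.0164], [0.59, -0.0068, 0.0165]]
cheek top [[0.5837, -0.0684, 0.03], [0.584, 0.0103, 0.03]]
cheek [[0.578, -0.0703, 0.0279], [0.578, 0.0198, 0.0281], [0.578, -0.0557, 0.028], [0.578, 0.0031, 0.0282]]
```

Call:
jog_arm(deltas=[[0, -7, 0, 0, 0, -1.1, 50], [0, -13.6, 0, 0, 0, -2.2, 50], [0, -13.6, 0, 0, 0, -2.2, 87.8], [0, -13.6, 0, 0, 0, -2.2, 87.8], [0, -13.6, 0, 0, 0, -2.2, 87.8]])

```text
clock: 5.25
ee_pos: [0.51, -0.0276, 0.0129]
ee_rot: [[-0.999, -0.039, 0.0], [-0.039, 0.999, -0.0], [-0.0, -0.0, -1.0]]
wrist_force: [0.3, -0.1, -0.8]
width: 0.972
grasp_force: 0.0
```

Call:
jog_arm(deltas=[[3.5, 0, 0, 0, 0, 1.1, 87.8], [6.5, 0, 0, 0, 0, 2.2, 87.8], [6.5, 0, 0, 0, 0, 2.2, 50], [6.5, 0, 0, 0, 0, 2.2, 50], [6.5, 0, 0, 0, 0, 2.2, 50]])

```text
clock: 5.75
ee_pos: [0.5036, -0.0279, 0.0127]
ee_rot: [[-1.0, -0.001, 0.0], [-0.001, 1.0, -0.0], [-0.0, -0.0, -1.0]]
wrist_force: [-0.2, 0.1, -0.0]
width: 0.769
grasp_force: 0.0
```

Call:
jog_arm(deltas=[[0, 0, 0, 0, 0, 0, 50], [0, 0, 0, 0, 0, 0, 50]])

```text
clock: 5.95
ee_pos: [0.5036, -0.0279, 0.0127]
ee_rot: [[-1.0, -0.001, 0.0], [-0.001, 1.0, -0.0], [-0.0, -0.0, -1.0]]
wrist_force: [-0.2, 0.3, -0.1]
width: 0.738
grasp_force: 30.0
```

```bash
python3 - <<'E'
from fit import *
im,m=snap('wrist');s=arm.observe();print(s['ee_pos'],s['ee_rot'].round(3).tolist(),s['width'],s['wrist_force'])
R=red(im)
b=[b for b in blobs(R,200) if b[1][1]>190 and 140<b[0][0]<340][0];print(b[1])
rows=np.arange(384)<300
# fit only rows above the rod
mk=b[2].copy();vmax=np.where(mk.any(1))[0].max();print(vmax)
import fit
M=cv2.resize(mk.astype(np.uint8),None,fx=4,fy=4,interpolation=cv2.INTER_NEAREST);lim=4*300
def f(p):
    r=render(p[0],p[1],p[2],.065,m);r=r[:lim];q=M[:lim];return 1-(r&q).sum()/(r|q).sum()
x0=np.array([.5,-.029,0.]);q=minimize(f,x0,method='Nelder-Mead',options=dict(initial_simplex=x0+np.vstack([np.zeros(3),np.diag([.006,.006,.06])]),xatol=1e-4,fatol=1e-4))
print(q.x[:2].round(4),np.degrees(q.x[2]).round(2),q.fun)
E
```

```text
[ 0.50361408 -0.0278845   0.01265901] [[-1.0, -0.001, 0.0], [-0.001, 1.0, -0.0], [-0.0, -0.0, -1.0]] 0.7401594470458269 [-0.52713838  0.44168275 -0.12064512]
[ 181  232  138   76 7965]
307
[ 0.5002 -0.0279] 1.04 0.04078482543521844
```

Call:
jog_arm(deltas=[[-6, -0.5, 0, 0, 0, 0, 50], [-14, -0.7, 0, 0, 0, 0, 50], [-22, -0.7, 0, 0, 0, 0, 50], [-29, -0.7, 0, 0, 0, 0, 50], [-35, -0.7, 0, 0, 0, 0, 50]])

```text
clock: 6.5
ee_pos: [0.5382, -0.0285, 0.0126]
ee_rot: [[-1.0, -0.001, -0.002], [-0.001, 1.0, 0.0], [0.002, 0.0, -1.0]]
wrist_force: [-4.0, -0.2, 5.3]
width: 0.74
grasp_force: 30.0
```

Call:
jog_arm(deltas=[[-4, 0, 0, 0, 0, 0, 50], [-8, 0, 0, 0, 0, 0, 50], [-12, 0, 0, 0, 0, 0, 50], [-16, 0, 0, 0, 0, 0, 50], [-20, 0, 0, 0, 0, 0, 50]])

```text
clock: 7.0
ee_pos: [0.5582, -0.0285, 0.0126]
ee_rot: [[-1.0, -0.0, -0.001], [-0.0, 1.0, 0.0], [0.001, 0.0, -1.0]]
wrist_force: [-5.5, 0.3, 6.5]
width: 0.739
grasp_force: 30.0
```

Call:
jog_arm(deltas=[[-2, 0, 0, 0, 0, 0, 50], [-4, 0, 0, 0, 0, 0, 50], [-5, 0, 0, 0, 0, 0, 50], [-6, 0, 0, 0, 0, 0, 50]])

```text
clock: 7.4
ee_pos: [0.5642, -0.0286, 0.0126]
ee_rot: [[-1.0, -0.0, -0.001], [-0.0, 1.0, 0.0], [0.001, 0.0, -1.0]]
wrist_force: [-4.0, 0.1, 4.1]
width: 0.736
grasp_force: 30.0
```

Call:
jog_arm(deltas=[[-1, 0, 0, 0, 0, 0, 50], [-2, 0, 0, 0, 0, 0, 50], [-3, 0, 0, 0, 0, 0, 50]])

```text
clock: 7.7
ee_pos: [0.5658, -0.0286, 0.0126]
ee_rot: [[-1.0, -0.0, -0.004], [-0.0, 1.0, 0.0], [0.004, 0.0, -1.0]]
wrist_force: [-11.8, -0.1, 13.4]
width: 0.737
grasp_force: 30.0
```

Call:
jog_arm(deltas=[[-1, 0, 0, 0, 0, 0, 50], [-2, 0, 0, 0, 0, 0, 50], [-2, 0, 0, 0, 0, 0, 50]])

```text
clock: 8.0
ee_pos: [0.5658, -0.0285, 0.0126]
ee_rot: [[-1.0, -0.0, -0.007], [-0.0, 1.0, 0.0], [0.007, 0.0, -1.0]]
wrist_force: [-15.7, -0.6, 16.8]
width: 0.739
grasp_force: 30.0
```

```bash
python3 - <<'E'
from h import *
from fit import *
im,m=snap('wrist');s=arm.observe();print(s['ee_pos'],s['wrist_force'])
mk=[b for b in blobs(red(im),200) if b[1][1]>190 and 140<b[0][0]<340][0][2]
M=cv2.resize(mk.astype(np.uint8),None,fx=4,fy=4,interpolation=cv2.INTER_NEAREST);lim=4*300
def f(p):
    r=render(p[0],p[1],p[2],.065,m);r=r[:lim];q=M[:lim];return 1-(r&q).sum()/(r|q).sum()
x0=np.array([.561,-.029,0.]);q=minimize(f,x0,method='Nelder-Mead',options=dict(initial_simplex=x0+np.vstack([np.zeros(3),np.diag([.006,.006,.06])]),xatol=1e-4,fatol=1e-4))
print(q.x[:2].round(4),np.degrees(q.x[2]).round(2),q.fun)
cv2.imwrite('pics/w5.png',cv2.resize(im[200:384,100:360],None,fx=3,fy=3,interpolation=cv2.INTER_CUBIC)[:,:,::-1])
E
```

```text
[ 0.56578528 -0.02855104  0.01262231] [-16.17036057  -0.56271163  17.39146472]
[ 0.5629 -0.0283] 0.67 0.04486074243967375
```

View pics/w5.png

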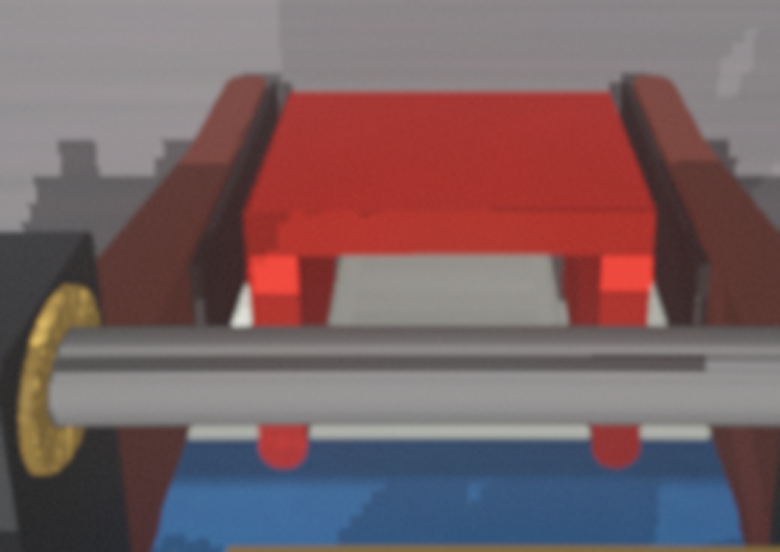

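M is home: the flange ends overlap the insert's back plate (crop ~(283,455) and (615,455)), it stopped hard, and the fit gives x = 0.563. I'll release, rise, and compute the clamp angle from the first pictures.

Call:
jog_arm(deltas=[[3, 0, 0, 0, 0, 0, 50], [3, 0, 0, 0, 0, 0, 87.8], [3, 0, 0, 0, 0, 0, 87.8], [3, 0, 0, 0, 0, 0, 87.8], [3, 0, 0, 0, 0, 0, 87.8]])

```text
clock: 8.55
ee_pos: [0.5672, -0.0286, 0.0127]
ee_rot: [[-1.0, -0.0, 0.001], [-0.0, 1.0, -0.0], [-0.001, -0.0, -1.0]]
wrist_force: [0.3, -0.6, -0.4]
width: 0.994
grasp_force: 0.0
```

Call:
jog_arm(deltas=[[0, 0, -30, 0, 0, 0, 87.8], [0, 0, -75, 0, 0, 0, 87.8], [0, 0, -125, 0, 0, 0, 60], [0, 0, -175, 0, 0, 0, 20], [0, 0, -225, 0, 0, 0, 0]])

```text
clock: 9.05
ee_pos: [0.5664, -0.0285, 0.2398]
ee_rot: [[-1.0, -0.0, 0.001], [-0.0, 1.0, -0.0], [-0.001, -0.0, -1.0]]
wrist_force: [1.0, -0.1, 0.0]
width: 0.764
grasp_force: 0.0
```

```bash
python3 - <<'E'
from h import *
s=arm.observe();print(s['ee_pos'],s['width'])
H=np.array([.647,-.0287,.06])
for n in('top','side'):
    im=cv2.imread(f'pics/{n}0.png')[:,:,::-1];m=arm.camera_model(n)
    h=cv2.cvtColor(im,cv2.COLOR_RGB2HSV);y=((h[...,0]>22)&(h[...,0]<33)&(h[...,1]>150)&(h[...,2]>120)).astype(np.uint8)
    for c,st,_ in blobs(y,15):
        q=min((np.linalg.norm(proj(H+.115*np.array([-np.cos(t),0,np.sin(t)]),m)[0]-c),t) for t in np.arange(0,2.1,.01))
        print(n,c.round(1),st,'theta',round(q[1],2),'err px',round(q[0],1))
E
```

```text
[ 0.56640341 -0.02854116  0.23981373] 0.7643615771146831
top [235.4 129.2] [231 124   8  11  23] theta 2.05 err px 35.4
top [271.1 137.4] [268 133   7   9  49] theta 1.77 err px 0.2
side [306.6 184.9] [303 179   8  13  64] theta 1.81 err px 1.1
side [318.3 181.2] [313 178  12   8  63] theta 2.05 err px 5.5
side [136.7 273.7] [130 269  14  10 109] theta 0.0 err px 130.1
```

Call:
jog_arm(deltas=[[-30, 0, -15, 0, 0, 0, 0], [-75, 0, -20, 0, 0, 0, 0], [-120, 0, -20, 0, 0, 0, 0], [-158, 0, -20, 0, 0, 0, 0], [-160, 0, -20, 0, 0, 0, 0]])

```text
clock: 9.55
ee_pos: [0.73, -0.0285, 0.2568]
ee_rot: [[-1.0, -0.001, 0.002], [-0.001, 1.0, -0.0], [-0.002, -0.0, -1.0]]
wrist_force: [0.2, -0.5, 0.2]
width: 0.313
grasp_force: 0.0
```

Call:
jog_arm(deltas=[[0, 0, 30, 0, 0, 0, 0], [0, 0, 70, 0, 0, 0, 0], [0, 0, 105, 0, 0, 0, 0], [0, 0, 118, 0, 0, 0, 0], [0, 0, 118, 0, 0, 0, 0]])

```text
clock: 10.05
ee_pos: [0.7247, -0.0284, 0.1375]
ee_rot: [[-1.0, -0.0, -0.004], [-0.0, 1.0, 0.0], [0.004, 0.0, -1.0]]
wrist_force: [0.4, -0.5, 0.2]
width: 0.008
grasp_force: 0.0
```

Call:
jog_arm(deltas=[[15, 0, 0, 0, 0, 0, 0], [35, 0, 0, 0, 0, 0, 0], [55, 0, 0, 0, 0, 0, 0], [70, 0, -3, 0, 0, 0, 0], [85, 0, -7, 0, 0, 0, 0]])

```text
clock: 10.55
ee_pos: [0.6427, -0.0286, 0.1496]
ee_rot: [[-1.0, -0.0, 0.005], [-0.0, 1.0, -0.0], [-0.005, -0.0, -1.0]]
wrist_force: [1.5, -0.4, -1.8]
width: 0.007
grasp_force: 1.0
```

Call:
jog_arm(deltas=[[14, 0, -3, 0, 0, 0, 0], [28, 0, -6, 0, 0, 0, 0], [40, 0, -8, 0, 0, 0, 0], [50, 0, 0, 0, 0, 0, 0], [60, 0, 6, 0, 0, 0, 0]])

```text
clock: 11.05
ee_pos: [0.5815, -0.0286, 0.1411]
ee_rot: [[-1.0, -0.0, 0.002], [-0.0, 1.0, -0.0], [-0.002, -0.0, -1.0]]
wrist_force: [0.1, -0.9, -0.7]
width: 0.007
grasp_force: 0.4
```

```bash
python3 - <<'E'
from h import *
s=arm.observe();print(s['ee_pos'],s['wrist_force'])
im,m=snap('wrist');t,_=snap('side')
a=np.hstack([cv2.resize(im,(400,300)),cv2.resize(t[120:255,190:370],(400,300),interpolation=cv2.INTER_CUBIC)])
cv2.imwrite('pics/w6.png',a[:,:,::-1])
E
```

```text
[ 0.58148024 -0.02861725  0.14111492] [ 0.14353791 -0.85279411 -0.68285808]
```

View pics/w6.png

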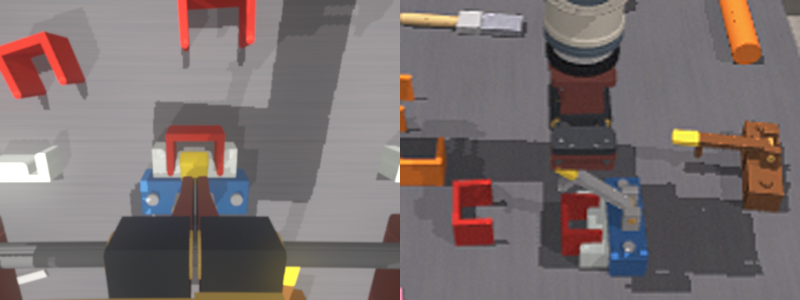

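The clamp arm (yellow tip near (195,165) left and (567,175) right) is over the nested bracket at about 40°, so I'll keep pushing down along the arc.

Call:
jog_arm(deltas=[[8, 0, 7, 0, 0, 0, 0], [20, 0, 26, 0, 0, 0, 0], [30, 0, 46, 0, 0, 0, 0], [35, 0, 60, 0, 0, 0, 0], [36, 0, 70, 0, 0, 0, 0]])

```text
clock: 11.65
ee_pos: [0.5441, -0.0285, 0.0691]
ee_rot: [[-1.0, -0.0, -0.003], [-0.0, 1.0, 0.0], [0.003, 0.0, -1.0]]
wrist_force: [-0.1, 0.2, 0.7]
width: 0.007
grasp_force: 0.3
```

Call:
jog_arm(deltas=[[0, 0, 4, 0, 0, 0, 0], [0, 0, 6, 0, 0, 0, 0], [0, 0, 8, 0, 0, 0, 0], [0, 0, 8, 0, 0, 0, 0]])

```text
clock: 12.05
ee_pos: [0.5445, -0.0285, 0.0657]
ee_rot: [[-1.0, -0.001, -0.003], [-0.001, 1.0, 0.0], [0.003, 0.0, -1.0]]
wrist_force: [-14.8, 0.5, 39.6]
width: 0.003
grasp_force: 19.5
```

Call:
jog_arm(deltas=[[0, 0, -10, 0, 0, 0, 0], [0, 0, -50, 0, 0, 0, 0], [20, 0, -100, 0, 0, 0, 0], [60, 0, -150, 0, 0, 0, 0], [100, 0, -180, 0, 0, 0, 0]])

```text
clock: 12.55
ee_pos: [0.4596, -0.0287, 0.2339]
ee_rot: [[-1.0, -0.001, 0.004], [-0.001, 1.0, -0.0], [-0.004, -0.0, -1.0]]
wrist_force: [-0.4, -0.7, 1.2]
width: 0.01
grasp_force: 0.0
```

```bash
python3 - <<'E'
from fit import *
s=arm.observe();print(s['ee_pos'],s['clock'],s['wrist_force'])
im,m=snap('wrist');t,mt=snap('side')
for n,i,mm in(('wrist',im,m),('side',t,mt)):
    h=cv2.cvtColor(i,cv2.COLOR_RGB2HSV);y=((h[...,0]>22)&(h[...,0]<33)&(h[...,1]>150)&(h[...,2]>120)).astype(np.uint8)
    for c,st,_ in blobs(y,15):
        q=min((np.linalg.norm(proj(np.array([.647-.115*np.cos(a),-.0287,.06+.115*np.sin(a)]),mm)[0]-c),a) for a in np.arange(-.1,2.1,.01))
        if q[0]<15: print(n,c.round(1),st,'theta',round(q[1],2),'err',round(q[0],1))
a=np.hstack([cv2.resize(im,(400,300)),cv2.resize(t[120:300,190:370],(400,400),interpolation=cv2.INTER_CUBIC)[:300]])
cv2.imwrite('pics/w7.png',a[:,:,::-1])
E
```

```text
[ 0.45957555 -0.02871712  0.23392243] 12.55 [-0.41086433 -0.67491429  1.22603441]
wrist [249.1 225.7] [241 219  17  28 161] theta -0.1 err 1.3
side [318.2 181.2] [313 178  12   8  63] theta 2.05 err 5.4
side [252.6 212.9] [247 209  12   8  82] theta -0.06 err 1.5
```

View pics/w7.png

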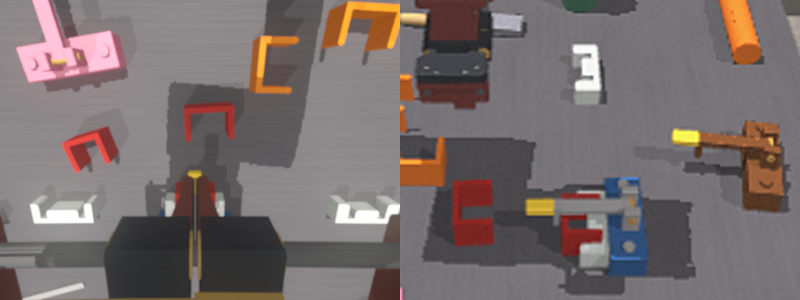

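The clamp reads level in both views, with the grip at about (540,207) on the right and nested M beneath it. L and S are still standing at their untouched places, about 0.1 m and 0.17 m from the insert. The robot is clear, so I'm handing in.

```bash
python3 -c "
from rig import arm
print(arm.finish_job())"
```

```text
the job is handed in; nothing more can be done
None
```

I handed the job in at about 12.7 s: bracket_m is home in the nest with the clamp shut behind it, and I never moved bracket_s or bracket_l because the insert measured as M size.

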